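Nudge a cap nut into the pocket of a loading rail

TASK

With the gripper's fingertips, nudge the round-collared steel cap nut across the grey plate until it touches the fence, slide it along the fence until it drops into the round pocket, then press it straight down until the stiff pad under it is fully home. Only push: do not pinch or lift the nut, never push on it harder than 25 N, and leave the things standing around alone.

Things in the scene. Friction and masses are not known exactly. Their poses are not given: they have to be found in the camera images.
- loading_rail: Fixed aluminium rail on the bench, 300 mm long (own x), 130 mm wide (own y). Origin: centre of its underside, on the bench. On it lies a flat grey plate whose top, the deck, is 22 mm above the bench, from the fence to y = -65 mm and at least from x = -100 to +70 mm, without rims. The nut starts at rail x = -70 to -45, y = -25 to -5 mm and is slid along the fence towards +x.
- fence_mid (a point): Middle of the top edge of the fence's inner face, at rail (0, +42, 44) mm; same axes as the rail. The straight fence runs along the rail's whole length, 10 mm thick, top 44 mm above the bench. Over the pocket's edge the nut tips and may hang askew: back off, tap its top lightly, push on. Once it has dropped, the pocket's far wall stops it hard.
- lane_mid (a point): Point on the deck at rail (0, +20, 22) mm; same axes as the rail. A nut touching the fence has its centre on the line through it along x. One round pocket, 47 mm wide, 1.5 mm chamfer, is centred on this line 10 to 60 mm to the +x side of this point: the plate is adjustable and the exact place is not measured.
- cap_nut: Loose oiled (slippery) steel nut with closed flat top, 120 to 210 g: round collar 44 mm across, 14 mm high, and on it a central hexagon 24 mm across flats, 8 mm high (22 in all). Origin: centre of its underside, z up. In the pocket it rests on a pad 5 mm below the deck; the pad yields to a push over about 6 N, goes 8 mm down to a hard stop (nut's underside 13 mm below the deck) and stays there.
- stapler_red: Bystander: red and black desk stapler, 34 x 149 x 48 mm, origin under its centre.
- measure: Bystander: yellow tape measure standing on its edge, 38 x 68 x 62 mm, origin under its centre.
- marker: Bystander: white marker pen with a red cap lying on the bench, 137 mm long, 19 mm wide, origin under its centre.
Not all that is in view belongs to the job. Several things have the shape of the cap_nut; the one meant has the colours described above.

How it is judged:
By the outcome, as a careful person would: the job done as asked, in the order asked, and still so for the second after the job is handed in, with the robot touching nothing.
It also fails if it takes over 72 s, if anything falls off the work surface, if the arm or the gripper's body presses on something with over 40 N, if the wrist force passes 120 N, or if a joint passes its speed limit or range.

ROBOT

A 6-joint arm with a two-finger parallel gripper is mounted at the origin on a cart in front of the work surface, level with it; the furniture and walls round the work are solid. World frame = base frame: x ahead of the robot, y to its left, z up, the work surface at z = 0. Lengths are in mm, angles in rad, forces in N, time in s.
With the tool pointing down it reaches from about 350 to 975 mm from the base axis. Payload 7.1 kg.
Tool frame: the origin (TCP) lies on the front face of the gripper's body, between the roots of the fingers; the fingertips stand 80 mm ahead of it and the grasp point (between the pads) lies 61 mm ahead of it (env.tips_ahead is the distance from the TCP to the fingertips, in mm); z points along the fingers, y is the line along which they close (so a half turn about z gives the same grasp; the last joint's range is limited). The gripper opens to 88 mm and grips with 3 to 60 N. Pads are 20 mm wide; open, the fingers measure 115 mm over their backs; the gripper's body (75 mm by 178 mm) begins 61 mm behind the grasp point.
Start: joints at [1.159, 0.423, 1.63, -0, 1.089, -0.019], TCP at [239.203, 577.397, 302.675] pointing down, gripper open.
Joint ranges: [-3, 3], [-0.9, 2.11], [0.09, 2.58], [-1.31, 4.45], [0.11, 2.69], [-2.54, 2.54]. Speed limits (rad/s): [2.39, 2.39, 3.01, 3.14, 3.14, 3.14].

INTERFACE

Orientations are given as a unit quaternion [x, y, z, w].
In Python, from station import env, set_gripper, viewer, workorder gives the robot as it stands. Calls block until the motion is done:
- env.reach(position, orientation): joint-space move of the TCP to a pose.
- env.move_l(position, rot=None, rate=150, f_stop=None): straight line of the TCP; rot=None keeps the orientation; rate is the mean speed in mm/s. With f_stop (N) it stops when the force on the tool has changed by that much, and returns True; else False.
- env.move_joints(angles): joint-space move.
- set_gripper(opening): finger opening in mm; the grip force is fixed at half the most; returns when the fingers have stopped.
- env.hold(seconds).
- env.ik(position, orientation): joint angles nearest the present ones, or None.
- env.read_state(): the state.
- viewer.camera(name): name is "scene" or "top" or "wrist"; returns the picture (384x512x3 uint8, blue, green, red); there is no depth.
- viewer.camera_params(name): a dict with "fx", "fy", "cx", "cy" (pixels), "pose" (4x4, takes a point from camera to world coordinates); the wrist camera has in their place "tool_from_camera" (4x4, takes a point from camera to tool coordinates, whose origin is the TCP and whose axes are the flange's). Camera axes: x right, y up, looking along -z (the intrinsics and any distortion apply to the point x, -y, -z); pixel columns grow to the right and rows downward; lengths in mm; the calibration is good to about 2 mm. A picture is of the moment at which its call begins: read the wrist's pose just before it. camera_params takes no time and is no camera call.
A pose or a line that the arm cannot do raises env.IKError and nothing moves.
- workorder.sign_off(): hands the job in; it is judged then, once.
The state is a dict: "time_s": time; "qpos": joint angles; "dq": joint speeds; "tau": joint torques, N m; "tool_pos": TCP position; "orientation": TCP orientation; "force": force on the tool from outside, world axes, zero at the start; "wrist_torque": the same for the moment, N m; "width": finger opening in mm; "grip_force": force on a finger pad.
Only numpy, scipy, OpenCV 4.12 (cv2) and the standard library are available. Lean on these libraries where they do the work, as an engineer would, in place of code of your own. Each camera call takes 0.05 s, during which the arm holds its last target. There are 200 camera calls.

## Working session

There is one attempt and no reset: what is moved stays moved. The work goes in short steps, each a Python script; the robot and the scene stay as the last script left them, time stands still between calls to the robot, and variables do not carry over. Pictures are saved under pics/ and viewed, at most 10 in all, crops included, and the job is handed in when it is done.

```bash
ls; mkdir -p pics; python3 - <<'E'
from station import env, viewer
import cv2
for n in ("scene","top"):
    im=viewer.camera(n); cv2.imwrite(f"pics/{n}0.png",cv2.resize(im,None,fx=1.5,fy=1.5,interpolation=cv2.INTER_CUBIC))
    print(n,viewer.camera_params(n))
print(viewer.camera_params("wrist"))
s=env.read_state(); print(s['time_s'],s['tool_pos'],s['orientation'],s['force'],env.tips_ahead)
E
```

```text
pics
scene {'fx': 497.48288786952736, 'fy': 497.48288786952736, 'cx': 254.15616399095256, 'cy': 192.89472440401124, 'pose': array([[-5.43325451e-01, -7.35395296e-01,  4.04958285e-01,
         9.13281013e+02],
       [ 8.39441484e-01, -4.82577489e-01,  2.49913910e-01,
         6.66110428e+02],
       [ 1.16382388e-02,  4.75723372e-01,  8.79517950e-01,
         9.19238198e+02],
       [ 0.00000000e+00,  0.00000000e+00,  0.00000000e+00,
         1.00000000e+00]])}
top {'fx': 398.26690891592995, 'fy': 398.26690891592995, 'cx': 253.33781917907748, 'cy': 189.02851914113657, 'pose': array([[ 2.11759190e-02,  9.89493455e-01, -1.43018472e-01,
         3.77415213e+02],
       [-9.99691555e-01,  2.28129969e-02,  9.81638034e-03,
         4.23841823e+02],
       [ 1.29759241e-02,  1.42766488e-01,  9.89671337e-01,
         1.03641499e+03],
       [ 0.00000000e+00,  0.00000000e+00,  0.00000000e+00,
         1.00000000e+00]])}
{'fx': 341.2391682790747, 'fy': 341.2391682790747, 'cx': 261.4635946266997, 'cy': 189.27185763425499, 'tool_from_camera': array([[ 9.49028104e-04,  9.58118455e-01,  2.86370609e-01,
         7.86447138e+01],
       [ 9.99999549e-01, -9.15150043e-04, -2.52140160e-04,
         7.50795105e-01],
       [ 2.04919350e-05,  2.86370720e-01, -9.58118892e-01,
        -8.16918122e+01],
       [ 0.00000000e+00,  0.00000000e+00,  0.00000000e+00,
         1.00000000e+00]])}
0.1 [239.0443028  577.06703881 301.99140347] [ 1.95139947e-01  9.80775166e-01 -6.71750460e-04 -1.52533447e-04] [-0.66516857  0.21268524 -0.34718825] 80.0
```

View pics/scene0.png

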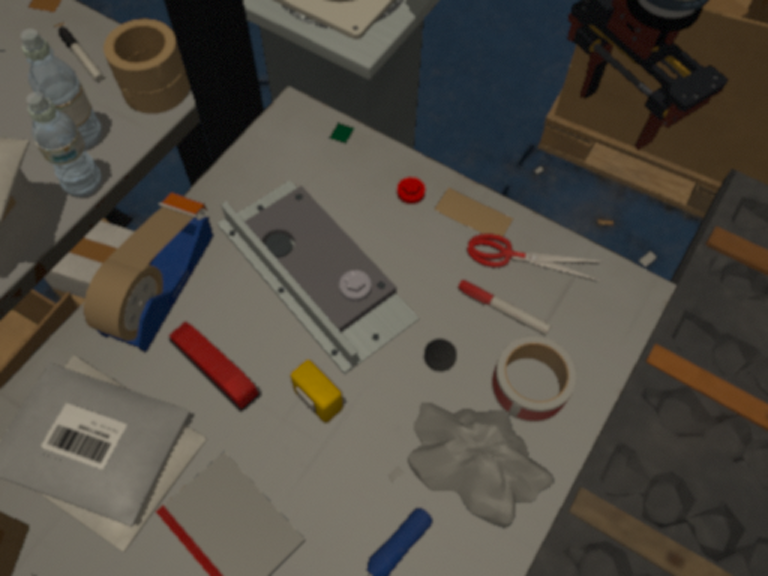

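View pics/top0.png

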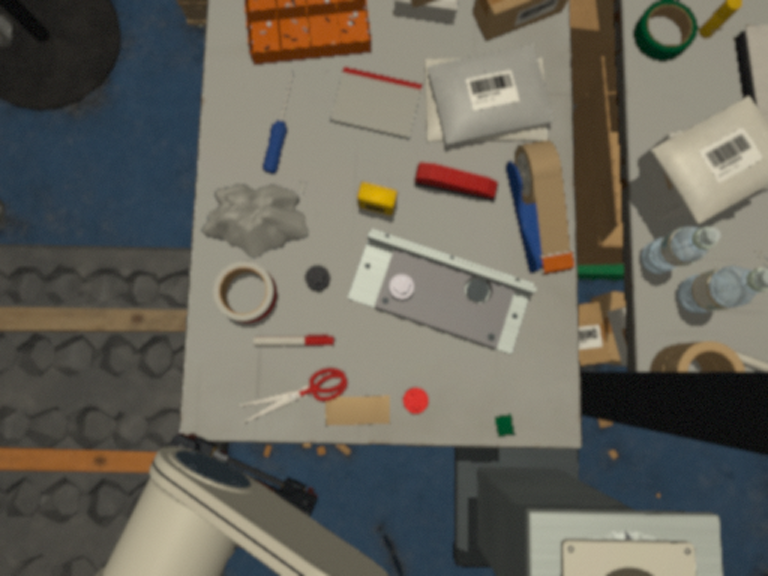

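The scene picture shows the steel nut on the plate at (355,284) and the pocket at (279,243). In the top picture they are at (402,286) and (478,290). Three things have the nut's shape:
- steel, top (402,286)
- black, (317,278)
- red, (415,400)

The steel one on the grey plate fits the description. I'll confirm it in an enlarged crop.

```bash
cat > h.py <<'E'
import numpy as np, cv2
from station import env, set_gripper, viewer, workorder
from scipy.spatial.transform import Rotation as R
def px2w(P,T,uv,z):
    d=T[:3,:3]@np.array([(uv[0]-P['cx'])/P['fx'],-(uv[1]-P['cy'])/P['fy'],-1]); o=T[:3,3]
    return o+d*(z-o[2])/d[2]
E
python3 - <<'E'
from h import *
im=viewer.camera("top"); c=im[140:250,210:375]
cv2.imwrite("pics/crop1.png",cv2.resize(c,(790,527),interpolation=cv2.INTER_CUBIC))
P=viewer.camera_params("top")
for n,u,z in (("nut",(402,286),44),("pocket",(478,290),22),("fenceL",(372,232),44),("fenceR",(533,288),44),("red",(415,400),22)):
    print(n,px2w(P,P['pose'],np.array(u)/1.5,z).round(1))
E
```

```text
nut [517.5 377.   44. ]
pocket [516.7 245.3  22. ]
fenceL [609.  429.5  44. ]
fenceR [519.2 156.5  44. ]
red [328.9 351.2  22. ]
```

View pics/crop1.png

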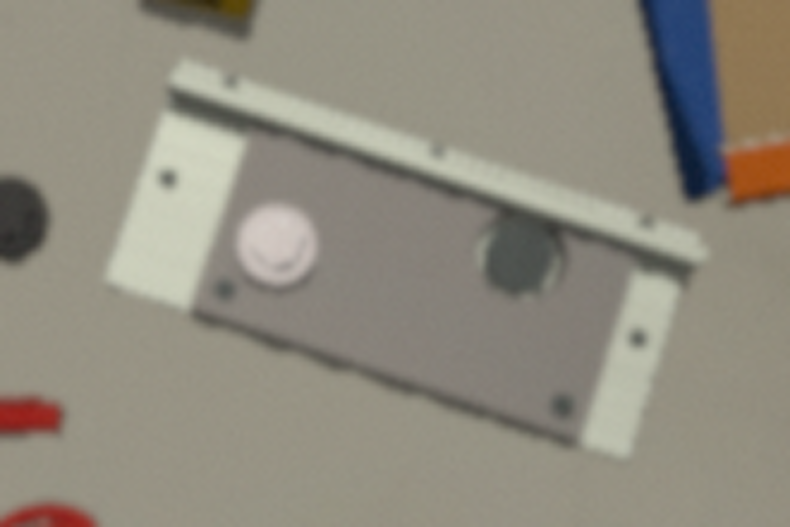

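The crop shows the silvery steel nut on the grey plate at crop (277,243). The pocket is at (519,253), and the fence runs along the upper edge. The steel nut is confirmed. Next I'll take a close wrist look.

```bash
cat >> h.py <<'E'
def wpose(s):
    T=np.eye(4); T[:3,:3]=R.from_quat(s['orientation']).as_matrix(); T[:3,3]=s['tool_pos']
    return T@viewer.camera_params('wrist')['tool_from_camera']
def quat(tx):  # tool x direction (2d), pointing down
    x=np.array([tx[0],tx[1],0])/np.hypot(*tx); z=np.array([0,0,-1.]); return R.from_matrix(np.c_[x,np.cross(z,x),z]).as_quat()
E
python3 - <<'E'
from h import *
rx=np.array([519.2-609,156.5-429.5]); rx/=np.hypot(*rx); ry=np.array([-rx[1],rx[0]])
print(rx)
c=np.array([517,311])-ry*75
q=quat(-ry)
print(env.ik([*c,230],q), env.ik([517,300,200],quat(rx)))
env.reach([*c,230],q); set_gripper(14); env.hold(.2)
s=env.read_state(); im=viewer.camera('wrist'); cv2.imwrite('pics/w1.png',cv2.resize(im,(768,576),interpolation=cv2.INTER_CUBIC))
np.save('w1pose.npy',wpose(s)); print(s['time_s'],s['tool_pos'],s['force'])
E
```

```text
[-0.31246733 -0.94992851]
[ 6.22315362e-01  4.21521195e-01  1.83355835e+00 -4.44089210e-16
  8.86513114e-01 -6.30691657e-01] [ 5.05876647e-01  5.15831578e-01  1.75786920e+00 -4.44089210e-16
  8.67891873e-01 -2.31792670e+00]
2.7917 [445.75258967 334.4505191  230.00750962] [-0.17083848  0.07061765  1.03647447]
```

View pics/w1.png

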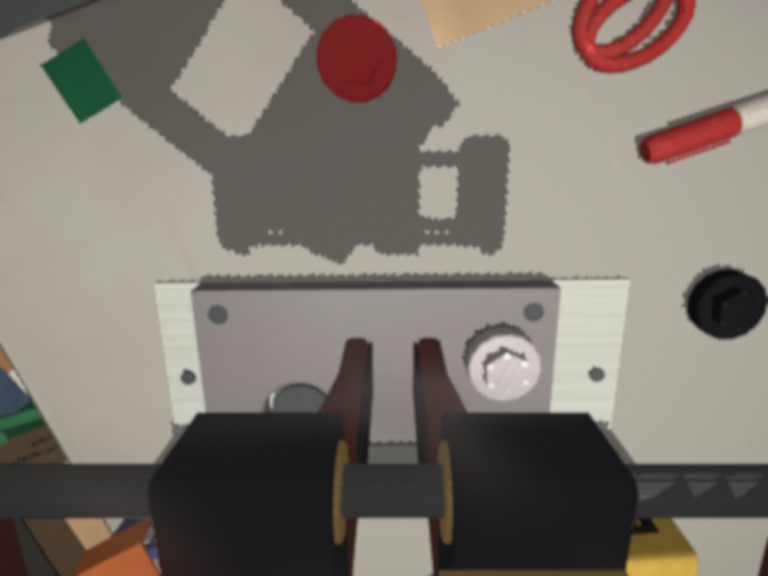

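The wrist picture shows the nut collar at about (504,368) and the pocket, partly hidden, with its left edge at x=267, its right edge at about 333 and its near edge at y=383. The rail's front corners are at (155,283) and (630,279), and the plate's front edge is at y≈288.

```bash
python3 - <<'E'
from h import *
P=viewer.camera_params('wrist'); T=np.load('w1pose.npy'); W=lambda u,z:px2w(P,T,np.array(u)/1.5,z)[:2]
Q=viewer.camera_params('top'); C=lambda u,z:px2w(Q,Q['pose'],(np.array(u)+.5)/4.788+[210,140]-.5,z)[:2]
fl,fr=C((170,88),44),C((692,266),44); rx=(fr-fl)/np.linalg.norm(fr-fl); print('fence',fl,fr,np.linalg.norm(fr-fl),rx)
a,b=W((195,290),22),W((557,288),22); r2=(a-b)/np.linalg.norm(a-b); print('plate front edge w',a,b,r2)
rx=r2; ry=np.array([-rx[1],rx[0]])
mid=(fl+fr)/2; O=mid-42*ry
A,B=W((155,283),12),W((630,279),12); print('rail corners z12',A,B,np.linalg.norm(A-B))
f=lambda p:np.array([(p-O)@rx,(p-O)@ry]).round(1)
print('O',O)
for n,p in dict(nutW=W((504,368),36),nutT=C((277,243),36),hexT=C((278,243),44),pocT=C((519,253),22),pocWl=W((267,405),22),pocWr=W((333,405),22),pocWn=W((300,383),22),frontW=a,frontWr=b,frontT1=C((193,313),22),frontT2=C((578,443),22),railA=A,railB=B,fenceBaseW=W((390,443),22),fl=fl,fr=fr).items(): print(n,p.round(1),f(p))
E
```

```text
fence [600.18068711 436.6320838 ] [511.07512803 159.64975323] 290.96221765697703 [-0.30624443 -0.95195291]
plate front edge w [420.78050641 220.47631992] [486.41582519 424.67776088] [-0.30600555 -0.95202973]
rail corners z12 [410.77561677 194.31931067] [498.62836534 470.47508926] 289.793235746597
O [515.64265902 310.9931517 ]
nutW [519.5 380.7] [-67.5 -17.6]
nutT [519.4 378. ] [-65.  -16.9]
hexT [518.3 377.9] [-64.5 -17.9]
pocT [519.  247.1] [59.9 22.7]
pocWl [505.2 232.1] [78.3 14.2]
pocWr [518.2 272. ] [36.4 14.4]
pocWn [497.2 257.6] [56.5 -1.2]
frontW [420.8 220.5] [115.2 -62.6]
frontWr [486.4 424.7] [-99.3 -62.6]
frontT1 [482.6 421.7] [-95.3 -65.3]
frontT2 [417.9 215.9] [120.4 -63.9]
railA [410.8 194.3] [143.2 -64.1]
railB [498.6 470.5] [-146.6  -65. ]
fenceBaseW [555.9 297.7] [ 0.3 42.4]
fl [600.2 436.6] [-145.5   42. ]
fr [511.1 159.6] [145.5  42. ]
```

```bash
cat >> h.py <<'E'
rx=np.array([-.3061,-.9520]); ry=np.array([.9520,-.3061]); O=np.array([515.6,311.0])
def P(x,y,z): return [*(O+x*rx+y*ry),z]
def rail(p): d=np.array(p[:2])-O; return np.r_[d@rx,d@ry,p[2]].round(1)
def rep(m,r=None):
    s=env.read_state(); print(m,r,round(s['time_s'],2),rail(s['tool_pos']),np.round(s['force'],1))
E
python3 - <<'E'
from h import *
env.reach(P(-66,-66,150),quat(-ry))
r=env.move_l(P(-66,-66,107),rate=80,f_stop=8); rep('down',r)
if not r:
    r=env.move_l(P(-66,-20,107),rate=30,f_stop=6); rep('push',r)
    if not r: r=env.move_l(P(-66,0,107),rate=10,f_stop=3); rep('fence',r)
im=viewer.camera('wrist'); cv2.imwrite('pics/w2.png',im); cv2.imwrite('pics/t2.png',cv2.resize(viewer.camera('top')[140:250,210:375],(790,527),interpolation=cv2.INTER_CUBIC))
E
```

```text
down False 4.03 [-66.  -66.  106.8] [ 0.5 -0.2 -0.2]
push False 5.71 [-66.  -20.1 107. ] [0.2 0.7 0.6]
fence True 6.88 [-65.7  -9.  106.5] [ 0.3  1.  -0.4]
```

```bash
python3 - <<'E'
from h import *
env.move_l(P(-66,-25,107),rate=60); env.move_l(P(-66,-40,160),rate=120)
s=env.read_state(); im=viewer.camera('wrist')
cv2.imwrite('pics/w3.png',cv2.resize(im,(768,576),interpolation=cv2.INTER_CUBIC)); np.save('w3pose.npy',wpose(s)); rep('up')
E
```

```text
up None 8.06 [-65.7 -40.1 159.6] [-0.7 -0.4 -0.1]
```

View pics/w3.png

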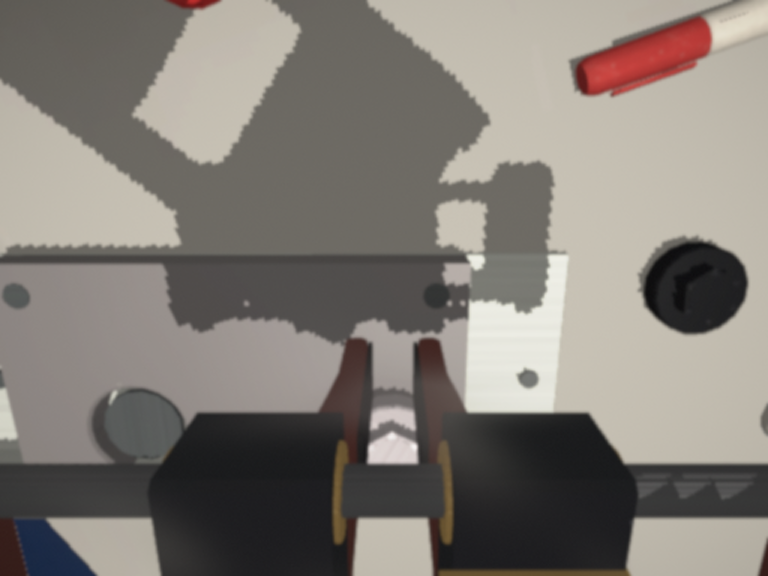

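The nut sits ahead of the fingers at the fence, with its centre column at about 392. The pocket rim is now clear: left 92, right 185, front 385, centre at about (139,426).

```bash
python3 - <<'E'
from h import *
c=viewer.camera_params('wrist'); T=np.load('w3pose.npy'); W=lambda u,z:rail(px2w(c,T,np.array(u)/1.5,z))
for u in ((139,426),(92,426),(185,426),(139,385)): print(W(u,22))
print(W((392,440),44))
set_gripper(0)
q=quat(rx*np.cos(.17)+ry*np.sin(.17))
env.reach(P(-115,14,170),q); r=env.move_l(P(-115,14,107),rate=100,f_stop=8); rep('down',r)
if not r:
    r=env.move_l(P(-5,14.4,107),rate=30,f_stop=6); rep('along',r)
    if not r: r=env.move_l(P(36,14.4,107),rate=12,f_stop=5); rep('pocket',r)
s=env.read_state(); im=viewer.camera('wrist'); np.save('w4pose.npy',wpose(s))
cv2.imwrite('pics/w4.png',cv2.resize(im,(768,576),interpolation=cv2.INTER_CUBIC))
E
```

```text
[57.1 19.6 22. ]
[80.1 19.7 22. ]
[34.6 19.6 22. ]
[54.  -2.6 22. ]
[-66.6  12.7  44. ]
down False 10.81 [-115.2   14.2  107. ] [ 0.8 -0.4  0.3]
along False 14.62 [ -5.   14.4 107. ] [ 0.2  1.5 -0.3]
pocket True 17.18 [ 29.4  14.7 107.1] [-0.   1.7 -0.1]
```

View pics/w4.png

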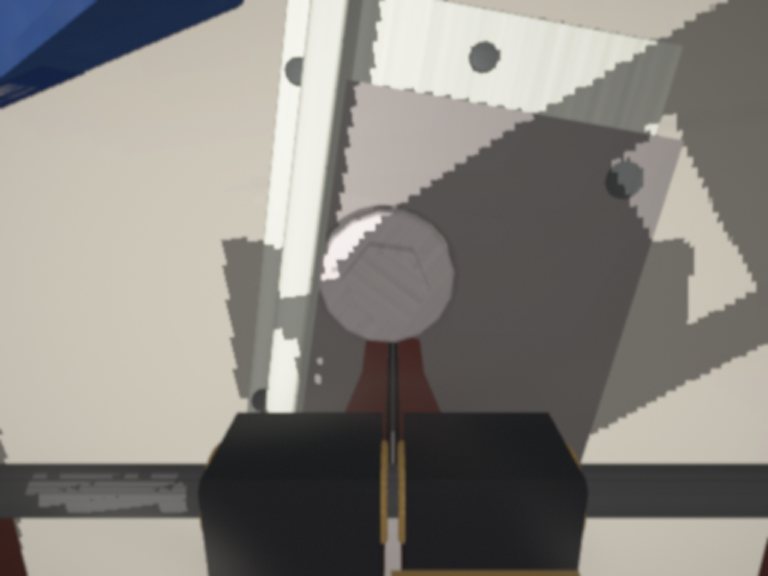

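The nut's collar is at (387,275), with the fence on its left, in the pocket area. I'll tap its top lightly to measure its height.

```bash
python3 - <<'E'
from h import *
c=viewer.camera_params('wrist'); T=np.load('w4pose.npy'); W=lambda u,z:rail(px2w(c,T,np.array(u)/1.5,z))
print(W((387,275),31),W((387,342),31),W((387,207),31))
env.move_l(P(22,14,107),rate=40); env.move_l(P(22,14,140),rate=100); env.move_l(P(58.5,20,140),rate=100)
env.hold(.2)
r=env.move_l(P(58.5,20,112),rate=10,f_stop=3); rep('tap',r)
env.move_l(P(58.5,20,135),rate=80); rep('up')
E
```

```text
[62.2 22.3 31. ] [39.3 18.5 31. ] [83.6 26.  31. ]Traceback (most recent call last):
  File "<stdin>", line 4, in <module>
station.IKError: the arm cannot follow that straight line within its joint ranges
```

```bash
python3 - <<'E'
from h import *
rep('now')
s=env.read_state()
q=quat(rx*np.cos(.3)-ry*np.sin(.3))
p=rail(s['tool_pos'])
if p[2]<130: env.move_l(P(22,14,140),rate=100)
env.reach(P(40,17,145),q); env.reach(P(59,20,135),q); env.hold(.2); rep('above')
r=env.move_l(P(59,20,112),rate=10,f_stop=3); rep('tap',r)
env.move_l(P(59,20,135),rate=80); rep('up')
E
```

```text
now None 18.06 [ 21.9  14.2 140.5] [-0.6 -0.4  0.1]
above None 19.02 [ 58.3  20.2 135.3] [ 0.  -0.3 -0.4]
tap True 20.52 [ 59.   20.  118.5] [0.4 0.4 1.4]
up None 20.88 [ 58.8  20.3 135.8] [-0.8  0.8  0.3]
```

Contact came at TCP z≈119, so the hex top is at about 39 mm and the nut is seated on the pad. Now the press.

```bash
python3 - <<'E'
from h import *
env.move_l(P(59,20,121),rate=60); env.hold(.2)
r=env.move_l(P(59,20,107),rate=6,f_stop=16); rep('press',r)
env.move_l(P(59,20,135),rate=60); env.hold(.3)
r=env.move_l(P(59,20,108),rate=15,f_stop=3); rep('check',r)
env.move_l(P(59,20,150),rate=80); env.move_l(P(0,-30,200),rate=150); env.hold(.3); rep('away')
s=env.read_state(); np.save('w5pose.npy',wpose(s))
cv2.imwrite('pics/w5.png',cv2.resize(viewer.camera('wrist'),(768,576),interpolation=cv2.INTER_CUBIC))
E
```

```text
press True 23.02 [ 58.9  20.  111.3] [-0.6 -0.2  5.4]
check True 25.28 [ 59.   20.  111.3] [-0.3  0.5  5.4]
away None 26.99 [  0.5 -29.7 199.6] [-0.5 -0.1 -0.7]
```

View pics/w5.png

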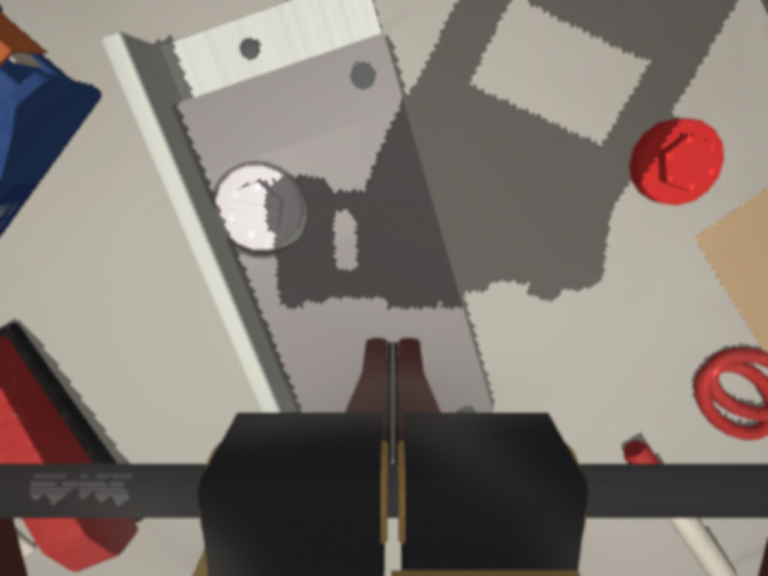

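The nut (260,208) sits level and about flush in the pocket, with everything else undisturbed. To be sure it is fully home, I'll press once more, slowly and a little harder, but under the limit.

```bash
python3 - <<'E'
from h import *
q=env.read_state()['orientation']
env.reach(P(59,20,140),q); env.move_l(P(59,20,114),rate=40); env.hold(.2); rep('pre')
r=env.move_l(P(59,20,108),rate=4,f_stop=19); rep('press',r)
env.move_l(P(59,20,130),rate=60); env.hold(.3)
r=env.move_l(P(59,20,108),rate=10,f_stop=3); rep('check',r)
env.move_l(P(59,20,150),rate=80); env.move_l(P(0,-30,200),rate=150); env.hold(.3); rep('away')
E
```

```text
pre None 28.52 [ 58.9  20.1 114.3] [-0.4  0.6  0.5]
press True 29.5 [ 59.   20.  111.3] [-0.9 -0.4  6.4]
check True 31.93 [ 59.   20.  111.3] [ 0.1 -0.7  5.4]
away None 33.64 [  0.5 -29.7 199.6] [0.1 0.5 0.8]
```

```bash
python3 -c "
from station import workorder
print(workorder.sign_off())"
```

```text
the job is handed in; nothing more can be done
None
```

The steel cap nut was pushed to the fence, slid into the pocket and pressed onto the hard stop (a second 19 N press moved it no further), then the job was handed in at about 34 s with the arm clear; the verdict was not shown.

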